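Move the cleaning bottles into the organiser, same order

TASK

Move the four bottles that stand in the drip saucers of the wire rack into the four bays of the grey organiser, one bottle to a bay, in the same order from left to right (as the robot sees it) as they stand in the wire rack now. Keep every bottle upright on the way and stand it flat on the floor of its bay. Leave the pot of brushes between the racks standing where it is.

Things in the scene. Friction and masses are not known exactly. Their poses are not given: they have to be found in the camera images.
- trigger_bottle: White trigger spray bottle, 181 mm tall: round body 55 mm wide, grey collar, white spray head 24 mm wide (y), flat-sided, at heights 157 to 179 mm, from x = -40 to +18 mm: grip its sides at x = 0. Grey nozzle (to 57 mm from the axis) and trigger point to -x. About 0.24 kg. Origin: centre of its underside; z up.
- flat_bottle: White flat-sided bottle, 153 mm tall: rectangular body 62 mm (x) by 42 mm (y), 108 mm high; round white screw cap 30 mm wide on its axis at heights 127 to 153 mm. About 0.26 kg. Origin: centre of its underside; z up.
- pump_bottle: White pump-dispenser bottle, 169 mm tall: round body 62 mm wide; on a thin stem a grey pump head 24 mm wide (y), 30 mm long (x), flat-sided, at heights 148 to 169 mm, centred on the axis; narrow spout to -x, to 48 mm from the axis. The pump does not give. About 0.30 kg. Origin: centre of its underside; z up.
- nozzle_bottle: White squeeze bottle, 184 mm tall: slim round body 50 mm wide, round grey cap 30 mm wide at heights 134 to 158 mm, above it a pointed grey nozzle. Turned any way about z. About 0.20 kg. Origin: centre of its underside; z up.
- saucer_trigger: Round grey drip saucer, 74 mm wide, 9 mm high; the trigger bottle stands in it at the start. Fixed on the wire rack, underside 14 mm above the table, floor 3 mm thick. Origin: centre of its underside; y along the row, to the robot's left; x away from the robot.
- saucer_flat: Oblong grey drip saucer, 80 mm (x) by 62 mm (y), 9 mm high; the flat bottle stands in it at the start. Fixed on the wire rack, underside 14 mm above the table, floor 3 mm thick. Origin: centre of its underside; y along the row, to the robot's left; x away from the robot.
- saucer_pump: Round grey drip saucer, 80 mm wide, 9 mm high; the pump bottle stands in it at the start. The saucers stand in a row, 84 mm apart, on a fixed wire rack, 114 by 366 mm, with a rail round it 48 mm above the table. Fixed on the wire rack, underside 14 mm above the table, floor 3 mm thick. Origin: centre of its underside; y along the row, to the robot's left; x away from the robot.
- saucer_nozzle: Round grey drip saucer, 70 mm wide, 9 mm high; the squeeze bottle stands in it at the start. Fixed on the wire rack, underside 14 mm above the table, floor 3 mm thick. Origin: centre of its underside; y along the row, to the robot's left; x away from the robot.
- organiser: Grey open-topped organiser, fixed, 92 mm deep (x), 340 mm long (y), 45 mm high, walls and dividers 4 mm, floor 5 mm. Four bays in a row, each 80 mm (y) by 84 mm (x) inside, centred at y = +126, +42, -42, -126 mm, x = 0. Origin: centre of its underside; y along the row, to the robot's left; x away from the robot.
- brush_pot: White ceramic pot 60 mm wide, 95 mm high, with two brushes up to 169 mm, between the wire rack and the organiser; loose, about 0.45 kg. Origin: centre of its underside.
Things that resemble listed ones, but are neither listed nor needed, are in the scene too. What is shaped like the trigger_bottle but pink is not meant.

How it is judged:
By the outcome, as a careful person would: the job done as asked, in the order asked, and still so for the second after the job is handed in, with the robot touching nothing.
It also fails if it takes over 120 s, if anything falls off the work surface, if the arm or the gripper's body presses on something with over 40 N, if the wrist force passes 120 N, or if a joint passes its speed limit or range.

ROBOT

A 6-joint arm with a two-finger parallel gripper is mounted at the origin on the work surface. World frame = base frame: x ahead of the robot, y to its left, z up, the work surface at z = 0. Lengths are in m, angles in rad, forces in N, time in s.
With the tool pointing down it reaches from about 0.35 to 0.975 m from the base axis. Payload 17.4 kg.
Tool frame: the origin (TCP) lies on the centre line of the jaws, within the pads' length; the fingertips stand 14 mm ahead of it and the grasp point (between the pads) lies 5 mm behind it (arm.tips_ahead is the distance from the TCP to the fingertips, in m); z points along the fingers, y is the line along which they close (so a half turn about z gives the same grasp; the last joint's range is limited). The gripper opens to 85 mm and grips with 20 to 120 N. Pads are 22 mm wide; open, the fingers measure 114 mm over their backs; the gripper's body (76 mm by 85 mm) begins 54 mm behind the grasp point. The pads swing forward as they close: fully open they stand 13 mm farther back than shut.
Start: joints at [1.112, 0.116, 1.442, -0, 1.584, -0.038], TCP at [0.276, 0.616, 0.213] pointing down, gripper open.
Joint ranges: [-2.83, 2.83], [-0.83, 2.19], [0.07, 2.5], [-1.14, 4.28], [0.01, 3], [-2.97, 2.97]. Speed limits (rad/s): [1.89, 1.89, 2.22, 3.14, 3.14, 3.14].

INTERFACE

Orientations are given as a 3x3 rotation matrix whose columns are the frame's x, y, z axes.
In Python, from workcell import sensors, imaging, ticket, arm gives the robot as it stands.
- The arm moves only by the tool move_arm, never from a script. Its argument "plan" is text: rows parted by semicolons, each of 5 numbers parted by spaces: the shift along the tool's x, y, z in shares of 0.8 m (1.0 is 0.8 m), then the turn about the tool's z in normalised numbers (1 is pi rad), then the opening, from 0 (shut) to 1 (fully open). A call has 1 to 20 rows; each row is the pose to reach, as a shift and turn from the pose commanded when the call began, along the tool's axes at that moment; what a row does not reach only later rows make up. A row lasts 1/10 s, in which the tool goes at most 50 mm and 8.59 degrees, less where a joint would pass 70% of its speed; a pose out of reach is approached as far as the arm can. No shift or turn number may pass 1 either way. A call with a gripper value outside its range is refused whole. The fingers move at their own pace and stop on an object; "grip_force" is the grip in N (left out, the last holds). Time passes only in rows, so rows that repeat a pose let the fingers close. It gives the time, the measured TCP pose, the force, the opening and the grip force at its end, in the units of the state.
- sensors.get_state(): the state, without advancing time (a new reading comes with each control period).
- imaging.read_camera(name): name is "side" or "top"; returns a dict with "pixels" (400x640x3 uint8, red, green, blue), "z_map" (400x640 float32, m along the optical axis (not along the pixel's ray), 0 where there is no reading), "K" (3x3 intrinsics, pixels), "distortion" ([k1, k2, p1, p2, k3] as OpenCV has them; the pictures are not rectified), "world_from_camera" (4x4, takes a point from camera to world coordinates). Camera axes: x right, y down, z forward; pixel columns grow to the right and rows downward; lengths in m; the calibration is good to about 2 mm. A picture is of the moment at which its call begins.
- ticket.job_done(): hands the job in; it is judged then, once.
The state is a dict: "t": time; "q": joint angles; "joint_velocities": joint speeds; "tau": joint torques, N m; "tcp_pos": TCP position; "tool_rot": TCP orientation; "force": force on the tool from outside, world axes, zero at the start; "wrist_torque": the same for the moment, N m; "width": finger opening in m; "gripper_force": force on a finger pad.
Only numpy, scipy, OpenCV 4.12 (cv2) and the standard library are available. Lean on these libraries where they do the work, as an engineer would, in place of code of your own. Each camera call takes 0.05 s, during which the arm holds its last target. There are 200 camera calls.

## Working session

There is one attempt and no reset: what is moved stays moved. The work goes in short steps, Python scripts to look and compute and a tool call to move; the robot and the scene stay as the last step left them, time stands still between calls to the robot, and variables do not carry over. Pictures are saved under pics/ and viewed, at most 14 in all, crops included, and the job is handed in when it is done.

Besides the shell and the picture viewer there is one more tool, called after "Call:" as a command line: name --argument value ..., lists and objects as JSON in quotes. move_arm: Moves the arm, as the interface text tells. Its arguments: {"type":"object","properties":{"plan":{"type":"string"},"grip_force":{"type":"number"}},"required":["plan"]}

```bash
mkdir -p pics
cat > h.py <<'E'
import numpy as np,cv2
from workcell import sensors,imaging,ticket,arm
def cap(n):
    d=imaging.read_camera(n); np.savez('/tmp/%s.npz'%n,**{k:np.array(v) for k,v in d.items()}); return d
def load(n): return dict(np.load('/tmp/%s.npz'%n))
def cloud(d):
    h,w=d['z_map'].shape
    u,v=np.meshgrid(np.arange(w),np.arange(h))
    p=cv2.undistortPoints(np.stack([u,v],-1).reshape(-1,1,2).astype(float),d['K'],d['distortion']).reshape(h,w,2)
    z=d['z_map'][...,None].astype(float)
    c=np.concatenate([p*z,z],-1); T=d['world_from_camera']
    P=c@T[:3,:3].T+T[:3,3]; P[d['z_map']==0]=np.nan
    return P
def proj(d,p):
    T=np.linalg.inv(d['world_from_camera']); return cv2.projectPoints(np.atleast_2d(p).astype(float),cv2.Rodrigues(T[:3,:3])[0],T[:3,3],d['K'],d['distortion'])[0][:,0]
E
python3 - <<'E'
from h import *
for n in('side','top'):
    d=cap(n); cv2.imwrite(f'pics/{n}0.png',d['pixels'][...,::-1]); print(n,d['world_from_camera'].round(3).tolist(),d['K'].round(1).tolist())
s=sensors.get_state(); print(s, arm.tips_ahead)
E
```

```text
side [[-0.809, 0.46, -0.366, 0.865], [0.588, 0.618, -0.522, 0.474], [-0.014, -0.637, -0.771, 0.746], [0.0, 0.0, 0.0, 1.0]] [[372.6, 0.0, 326.4], [0.0, 372.6, 197.8], [0.0, 0.0, 1.0]]
top [[0.025, -0.977, 0.21, 0.275], [-1.0, -0.025, 0.004, 0.002], [0.002, -0.21, -0.978, 1.422], [0.0, 0.0, 0.0, 1.0]] [[486.6, 0.0, 317.6], [0.0, 486.6, 201.9], [0.0, 0.0, 1.0]]
{'t': 0.1, 'q': array([ 1.11217765e+00,  1.16457393e-01,  1.44219198e+00, -6.60128677e-06,
        1.58400988e+00, -3.78257293e-02]), 'joint_velocities': array([ 0.00025657, -0.00080534, -0.00151197,  0.00045021, -0.00138315,
        0.00121468]), 'tau': array([ 2.28676610e-03, -7.33660126e+01, -6.33794117e+01, -5.62012303e-05,
        5.25021504e-03,  5.63250148e-05]), 'tcp_pos': array([0.27566907, 0.61593543, 0.21242697]), 'tool_rot': array([[-9.12765277e-01,  4.08484187e-01, -4.66277266e-04],
       [ 4.08484452e-01,  9.12764774e-01, -9.59307915e-04],
       [ 3.37393493e-05, -1.06608997e-03, -9.99999431e-01]]), 'force': array([ 0.79113346, -0.08279562, -0.04599493]), 'wrist_torque': array([-0.01077115,  0.05670291, -0.01867832]), 'gripper_force': 0.0, 'width': 0.08530634897472676} 0.014
```

View pics/side0.png

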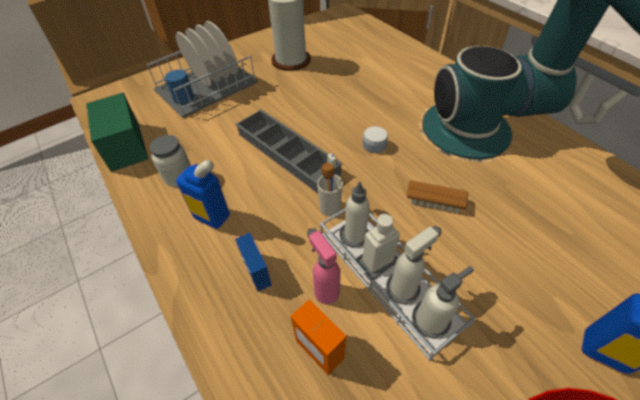

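View pics/top0.png

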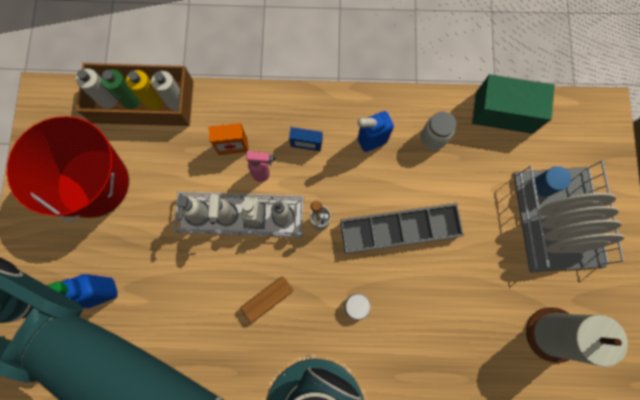

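The top view shows the rack row at about (190..285, 208), the pot at (319,214), the organiser at (400,228) and the pink decoy at (259,165). I'll enlarge the rack and organiser.

Run:
```python
from h import *
d=load('top'); s=load('side')
a=cv2.resize(d['pixels'][180:260,165:335],None,fx=4.7,fy=4.7,interpolation=cv2.INTER_CUBIC)
b=cv2.resize(s['pixels'][170:360,300:490],(560,560),interpolation=cv2.INTER_CUBIC)
cv2.imwrite('pics/t1.png',a[...,::-1]);cv2.imwrite('pics/s1.png',b[...,::-1])
# heightmaps
for n,dd in(('top',d),('side',s)):
    P=cloud(dd).reshape(-1,3)
    for lo,hi in((.10,.145),(.145,.162),(.162,.178),(.178,.215)):
        m=(P[:,2]>lo)&(P[:,2]<hi)&(P[:,0]>.35)&(P[:,0]<.65)&(P[:,1]>-.02)&(P[:,1]<.4)
        Q=P[m]
        if not len(Q): continue
        # cluster by grid connected comps
        g=np.zeros((150,220),np.uint8); ij=((Q[:,:2]-[.35,-.02])/.002).astype(int); g[ij[:,0],ij[:,1]]=1
        g2=cv2.dilate(g,np.ones((5,5)))
        k,l=cv2.connectedComponents(g2)
        L=l[ij[:,0],ij[:,1]]
        for i in range(1,k):
            q=Q[L==i]
            if len(q)>5: print(n,lo,hi,len(q),q.mean(0).round(3),q.min(0).round(3),q.max(0).round(3))
```

```text
top 0.1 0.145 9 [ 0.502 -0.009  0.132] [ 0.495 -0.02   0.101] [ 0.505 -0.001  0.144]
top 0.1 0.145 258 [0.526 0.188 0.125] [0.501 0.169 0.1  ] [0.565 0.214 0.144]
top 0.1 0.145 128 [0.52  0.105 0.131] [0.505 0.085 0.1  ] [0.556 0.132 0.145]
top 0.1 0.145 244 [0.53  0.346 0.123] [0.506 0.329 0.101] [0.565 0.373 0.145]
top 0.1 0.145 156 [0.529 0.259 0.126] [0.507 0.248 0.1  ] [0.56  0.274 0.145]
top 0.1 0.145 58 [0.646 0.181 0.112] [0.64  0.163 0.1  ] [0.65  0.202 0.124]
top 0.145 0.162 12 [ 0.505 -0.011  0.157] [ 0.503 -0.019  0.149] [ 0.511 -0.001  0.162]
top 0.145 0.162 58 [0.523 0.106 0.15 ] [0.511 0.091 0.145] [0.544 0.128 0.162]
top 0.145 0.162 14 [0.525 0.185 0.152] [0.518 0.178 0.145] [0.538 0.198 0.161]
top 0.145 0.162 26 [0.531 0.015 0.158] [ 0.522 -0.003  0.154] [0.549 0.027 0.162]
top 0.145 0.162 13 [0.53  0.262 0.153] [0.518 0.259 0.145] [0.542 0.267 0.16 ]
top 0.145 0.162 40 [0.533 0.351 0.148] [0.52  0.344 0.145] [0.548 0.363 0.152]
top 0.162 0.178 109 [0.528 0.005 0.167] [ 0.504 -0.019  0.162] [0.548 0.024 0.173]
top 0.162 0.178 72 [0.529 0.109 0.174] [0.516 0.095 0.163
[... 1651 characters left out ...]
.007  0.167] [ 0.505 -0.018  0.162] [0.515 0.003 0.171]
side 0.162 0.178 79 [0.542 0.285 0.169] [0.51  0.269 0.163] [0.554 0.292 0.178]
side 0.162 0.178 134 [0.535 0.117 0.173] [0.516 0.098 0.162] [0.545 0.127 0.178]
side 0.162 0.178 184 [0.535 0.196 0.17 ] [0.519 0.18  0.163] [0.549 0.209 0.174]
side 0.162 0.178 106 [0.538 0.015 0.168] [0.525 0.001 0.162] [0.55  0.028 0.171]
side 0.162 0.178 47 [0.546 0.365 0.174] [0.526 0.352 0.168] [0.552 0.374 0.178]
side 0.178 0.215 590 [0.524 0.28  0.195] [0.477 0.265 0.178] [0.555 0.29  0.201]
side 0.178 0.215 343 [0.529 0.364 0.185] [0.489 0.35  0.178] [0.551 0.374 0.189]
side 0.178 0.215 71 [0.533 0.114 0.19 ] [0.525 0.104 0.178] [0.539 0.119 0.203]
```

View pics/t1.png

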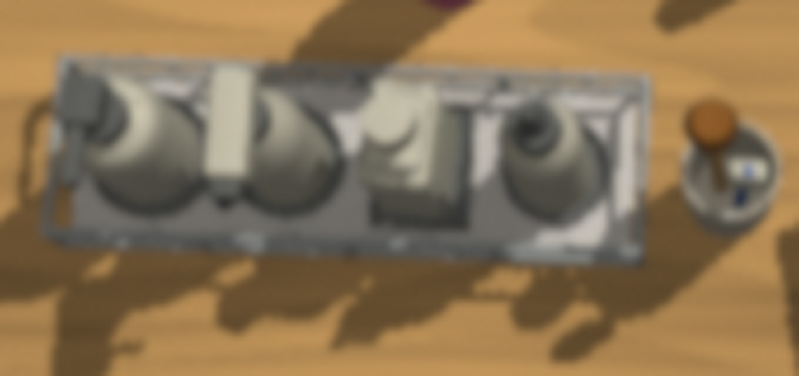

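View pics/s1.png

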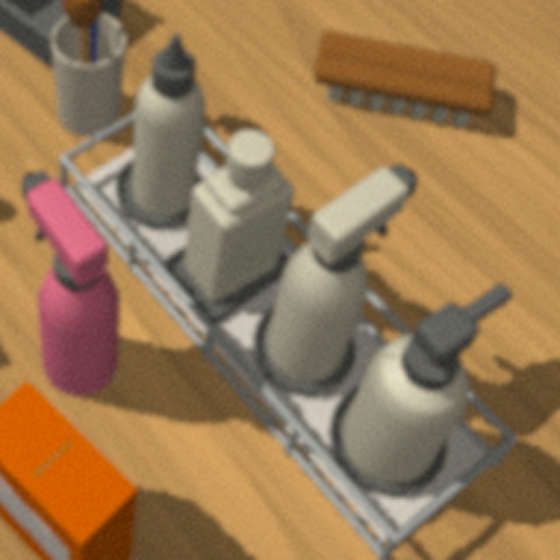

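Left to right: pump (t1 ≈ 80,110), white trigger (230,120), flat (390,120), nozzle (535,130). The pink bottle outside the rack is the decoy: different colour, and it isn't in a saucer. Next I'll measure the head axes and yaw, and the organiser pose.

Run:
```python
from h import *
def rect(Q):
    (c,s,a)=cv2.minAreaRect((Q[:,:2]*1000).astype(np.float32)); return np.round(c,1),np.round(s,1),round(a,1)
for n in('top','side'):
    P=cloud(load(n)).reshape(-1,3)
    def box(x0,x1,y0,y1,z0,z1):
        return P[(P[:,0]>x0)&(P[:,0]<x1)&(P[:,1]>y0)&(P[:,1]<y1)&(P[:,2]>z0)&(P[:,2]<z1)]
    for nm,b in dict(pump=(.47,.57,.33,.39,.182,.19),trig=(.46,.57,.25,.3,.192,.201),flat=(.51,.56,.17,.22,.165,.175),nozz=(.5,.56,.09,.14,.17,.21),
        org=(.35,.6,-.42,-.03,.035,.055),pot=(.47,.57,-.04,.05,.085,.105)).items():
        Q=box(*b); print(n,nm,len(Q),rect(Q),np.median(Q[:,2]).round(4))
        if nm in('pump','trig'):
            for x in np.arange(.475,.56,.015):
                q=Q[abs(Q[:,0]-x)<.0075]
                if len(q)>3: print('   ',x.round(3),len(q),q[:,1].mean().round(4),q[:,1].min().round(4),q[:,1].max().round(4))
    t=box(.38,.44,-.05,.1,-.03,.02); print('table',np.median(t[:,2]))
```

```text
top pump 136 (array([520.2, 358.5]), array([61. , 23.5]), 0.5) 0.1852
    0.49 12 0.3609 0.3568 0.3656
    0.505 19 0.3613 0.3562 0.3657
    0.52 32 0.3592 0.3491 0.3703
    0.535 47 0.3591 0.3479 0.3701
    0.55 26 0.3582 0.347 0.3705
top trig 235 (array([516.9, 275. ]), array([73.7, 24.2]), 0.2) 0.1967
    0.475 4 0.2741 0.2693 0.2802
    0.49 38 0.275 0.263 0.2861
    0.505 57 0.2747 0.2629 0.2871
    0.52 49 0.2741 0.2639 0.2851
    0.535 50 0.2747 0.263 0.2863
    0.55 37 0.2741 0.2635 0.285
top flat 95 (array([532.8, 191.9]), array([27.7, 28.1]), 53.9) 0.1692
top nozz 97 (array([530. , 109.9]), array([27.6, 26.5]), 0.2) 0.1764
top org 946 (array([ 504.7, -234.1]), array([ 99.2, 342.2]), 9.7) 0.0441
top pot 77 (array([520.2,  -1.9]), array([53. , 58.6]), 23.8) 0.0939
table -9.905532626142133e-05
side pump 313 (array([520. , 364.4]), array([22.5, 62.5]), 83.1) 0.1858
    0.49 25 0.366 0.3601 0.3703
    0.505 45 0.365 0.3594 0.3698
    0.52 58 0.3635 0.3526 0.3742
    0.535 113 0.3633 0.3504 0.3736
    0.55 72 0.3623 0.3515 0.3725
side trig 463 (array([516.6, 277.1]), array([24.4, 76.3]), 90.0) 0.1984
    0.475 4 0.2802 0.2765 0.2842
    0.49 62 0.2783 0.2679 0.288
    0.505 96 0.2789 0.2663 0.2893
    0.52 102 0.278 0.2649 0.289
    0.535 102 0.2792 0.2663 0.2892
    0.55 97 0.2785 0.2664 0.2886
side flat 172 (array([533.1, 194.9]), array([29.5, 27. ]), 49.6) 0.1701
side nozz 170 (array([531.8, 114. ]), array([26.6, 28.3]), 50.7) 0.1775
side org 1052 (array([ 504.3, -233.7]), array([102. , 345.3]), 10.0) 0.0445
side pot 204 (array([523.5,   3. ]), array([58.1, 58.8]), 63.2) 0.0934
table 0.0013315355079883129
```

```bash
cat >> h.py <<'E'
def to(x,y,z,yaw):
    """shift (cm, tool axes) and turn to put TCP at x,y,z with tool y axis at yaw deg from world x"""
    s=sensors.get_state(); R=np.array(s['tool_rot']); d=(np.array([x,y,z])-s['tcp_pos'])@R*100
    a=np.degrees(np.arctan2(R[1,1],R[0,1])); t=-np.radians((yaw-a+90)%180-90)
    print((x,y,z,yaw),'->',d.round(2),'turn',round(t,3),'tcp',s['tcp_pos'].round(4),'w',round(s['width'],4))
E
python3 -c "
from h import *
to(.31,.53,.32,89);to(.531,.111,.32,89)"
```

```text
(0.31, 0.53, 0.32, 89) -> [ -6.64  -6.45 -10.75] turn -0.403 tcp [0.2757 0.6159 0.2124] w 0.0853
(0.531, 0.111, 0.32, 89) -> [-43.93 -35.67 -10.72] turn -0.403 tcp [0.2757 0.6159 0.2124] w 0.0853
```

Units first: shifts go in shares of 0.8 m and turns go in shares of pi rad. So -43.9 cm / 80 = -0.5488, -42.5 cm / 80 = -0.5313, -0.4 rad / 3.1416 = -0.1273.

Call:
move_arm --plan "0 0 -0.05 0 1; -0.025 -0.025 -0.1 -0.0318 1; -0.0625 -0.05 -0.1338 -0.0637 0.7; -0.1 -0.0813 -0.1338 -0.0955 0.7; -0.15 -0.1213 -0.1338 -0.1273 0.7; -0.2 -0.1625 -0.1338 -0.1273 0.7; -0.25 -0.2025 -0.1338 -0.1273 0.7; -0.3 -0.2438 -0.1338 -0.1273 0.7; -0.35 -0.2838 -0.1338 -0.1273 0.7; -0.4 -0.325 -0.1338 -0.1273 0.7; -0.45 -0.365 -0.1338 -0.1273 0.7; -0.5 -0.4063 -0.1338 -0.1273 0.7; -0.5313 -0.4313 -0.1338 -0.1273 0.7; -0.5488 -0.4463 -0.1338 -0.1273 0.7; -0.5488 -0.4463 -0.1338 -0.1273 0.7; -0.5488 -0.4463 -0.1338 -0.1273 0.7; -0.5488 -0.4463 -0.1338 -0.1273 0.7; -0.5488 -0.4463 -0.1338 -0.1273 0.7; -0.5488 -0.4463 -0.1338 -0.1273 0.7" --grip_force 40

```text
t: 2.0
tcp_pos: [0.5303, 0.1117, 0.3202]
tool_rot: [[-1.0, 0.02, 0.0], [0.02, 1.0, 0.0], [-0.0, 0.0, -1.0]]
force: [0.2, -0.3, 0.9]
width: 0.0599
gripper_force: 0.0
```

```bash
python3 -c "
from h import *
to(.531,.111,.158,89)"
```

```text
(0.531, 0.111, 0.158, 89) -> [-0.06 -0.07 16.22] turn -0.002 tcp [0.5303 0.1117 0.3202] w 0.0599
```

Scaled: 16.2 cm / 80 = 0.2025, 15.8 cm / 80 = 0.1975.

Call:
move_arm --plan "0 0 0.0375 0 0.7; 0 0 0.075 0 0.7; 0 0 0.1125 0 0.7; 0 0 0.15 0 0.7; 0 0 0.175 0 0.7; 0 0 0.19 0 0.7; 0 0 0.2025 0 0.7; 0 0 0.2025 0 0.7; 0 0 0.2025 0 0.4; 0 0 0.2025 0 0.2; 0 0 0.2025 0 0; 0 0 0.2025 0 0; 0 0 0.2025 0 0; 0 0 0.2025 0 0; 0 0 0.1975 0 0; 0 0 0.19 0 0; 0 0 0.1775 0 0; 0 0 0.165 0 0; 0 0 0.165 0 0"

```text
t: 3.9
tcp_pos: [0.5312, 0.111, 0.1902]
tool_rot: [[-1.0, 0.021, 0.002], [0.021, 1.0, 0.0], [-0.002, 0.0, -1.0]]
force: [0.1, 0.5, -2.6]
width: 0.0131
gripper_force: 37.8
```

Run:
```python
from h import *
d=cap('side'); cv2.imwrite('pics/s2.png',cv2.resize(d['pixels'][150:350,280:480],(560,560),interpolation=cv2.INTER_CUBIC)[...,::-1])
to(.531,.111,.375,89)
```

```text
(0.531, 0.111, 0.375, 89) -> [-3.000e-02  1.000e-02 -1.858e+01] turn -0.003 tcp [0.531  0.111  0.1892] w 0.013
```

View pics/s2.png

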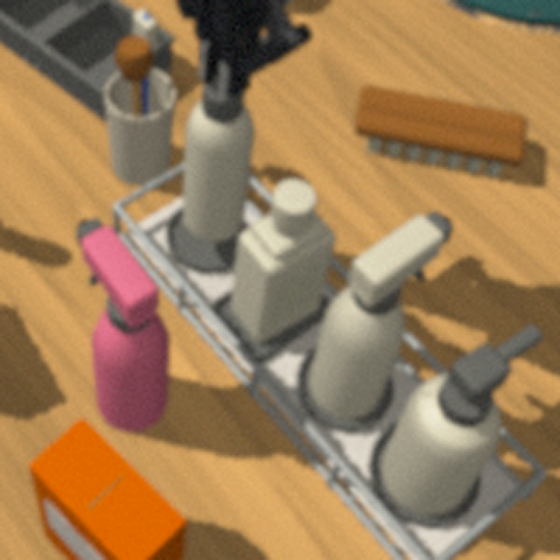

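The width is 13 mm where the cap should give 30 mm, so the grip may be on the cone. I'll check how high the bottle hangs.

Run:
```python
from h import *
d=load('side'); cv2.imwrite('pics/s3.png',cv2.resize(d['pixels'][145:260,315:400],None,fx=5.2,fy=5.2,interpolation=cv2.INTER_CUBIC)[...,::-1])
for p in [(.531,.111,.03+.017),(.531,.111,.017),(.531,.111,.195-.007),(.531,.111,.176)]: print(p,proj(d,p))
s=sensors.get_state();print(s['width'],s['gripper_force'],s['force'])
```

```text
(0.531, 0.111, 0.047) [[355.36991816 227.33344857]]
(0.531, 0.111, 0.017) [[354.77073781 234.69658772]]
(0.531, 0.111, 0.188) [[358.66210337 186.53054262]]
(0.531, 0.111, 0.176) [[358.34685469 190.46341869]]
0.013012042937744248 37.8093452052417 [-0.25533455 -0.79780925 -2.80425352]
```

View pics/s3.png

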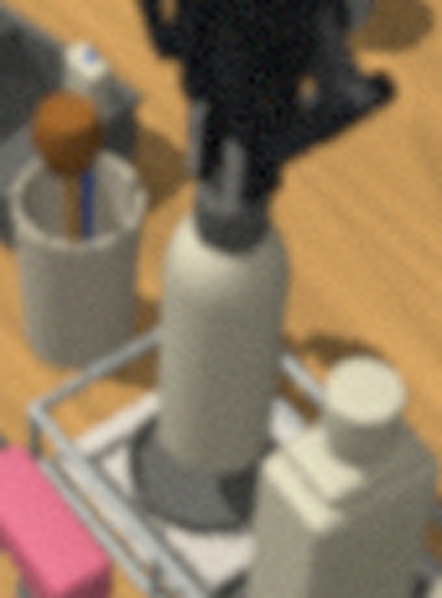

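Run:
```python
from h import *
d=load('side'); P=cloud(d)
T=d['world_from_camera']
for c in (352,356,359):
    for r in range(180,240,2):
        if abs(P[r,c,1]-.12)<.03 and c==356 or c==359 and r<200: print(c,r,P[r,c].round(3),d['pixels'][r,c])
```

```text
356 180 [0.539 0.11  0.212] [67 65 64]
356 182 [0.539 0.111 0.207] [88 88 82]
356 184 [0.543 0.116 0.208] [102 101  94]
356 186 [0.545 0.118 0.205] [83 81 74]
356 188 [0.544 0.118 0.199] [67 65 60]
356 190 [0.544 0.118 0.193] [67 65 64]
356 192 [0.544 0.118 0.187] [101 100  87]
356 194 [0.544 0.12  0.183] [185 178 155]
356 196 [0.546 0.122 0.18 ] [191 186 159]
356 198 [0.547 0.123 0.176] [179 172 150]
356 200 [0.547 0.124 0.17 ] [165 157 135]
356 202 [0.549 0.126 0.167] [146 142 125]
356 204 [0.549 0.127 0.162] [127 126 108]
356 206 [0.549 0.128 0.157] [120 115 101]
356 208 [0.549 0.128 0.15 ] [125 119 110]
356 210 [0.549 0.129 0.144] [118 116  99]
356 212 [0.548 0.128 0.135] [122 117 102]
356 214 [0.549 0.129 0.131] [115 115  99]
356 216 [0.548 0.129 0.123] [118 116 102]
356 218 [0.549 0.13  0.118] [117 113  98]
356 220 [0.548 0.13  0.11 ] [118 114  98]
356 222 [0.547 0.129 0.101] [116 112 101]
356 224 [0.548 0.131 0.097] [117 114 100]
356 226 [0.548 0.131 0.089] [118 113  97]
356 228 [0.547 0.131 0.081] [119 112  98]
356 230 [0.547 0.131 0.073] [116 112  97]
356 232 [0.545 0.13  0.063] [118 113  99]
356 234 [0.546 0.131 0.057] [115 113  99]
356 236 [0.531 0.116 0.017] [100  96  85]
356 238 [0.535 0.12  0.017] [94 93 88]
359 180 [0.543 0.123 0.226] [104 103  96]
359 182 [0.543 0.124 0.221] [ 99 100  94]
359 184 [0.543 0.124 0.216] [101 101  96]
359 186 [0.539 0.121 0.204] [77 78 73]
359 188 [0.54  0.122 0.2  ] [54 55 54]
359 190 [0.54  0.123 0.195] [58 60 58]
359 192 [0.541 0.124 0.19 ] [62 62 57]
359 194 [0.539 0.123 0.182] [135 131 116]
359 196 [0.542 0.126 0.181] [175 171 149]
359 198 [0.542 0.127 0.175] [160 153 136]
```

The cap (30 mm wide, about z .187–.211) is fully visible below the fingertips (about z .21), so the fingers hold the cone and sit higher than I assumed. I'll set it back and measure the fingertips.

Call:
move_arm --plan "0 0 0.0125 0 0; 0 0 0.025 0 0; 0 0 0.0325 0 0; 0 0 0.0375 0 0; 0 0 0.0375 0 0; 0 0 0.0375 0 0.2; 0 0 0.0375 0 0.4; 0 0 0.0375 0 0.7; 0 0 0.0375 0 0.7; 0 0 0.0375 0 0.7; 0 0 0.0375 0 0.7"

```text
t: 5.05
tcp_pos: [0.5306, 0.1109, 0.1581]
tool_rot: [[-1.0, 0.021, -0.0], [0.021, 1.0, -0.0], [0.0, -0.0, -1.0]]
force: [0.5, -0.5, -1.0]
width: 0.0596
gripper_force: 0.0
```

Run:
```python
from h import *
d=cap('side'); cv2.imwrite('pics/s4.png',cv2.resize(d['pixels'][130:260,305:415],(550,650),interpolation=cv2.INTER_CUBIC)[:600,:,::-1])
t=cap('top'); cv2.imwrite('pics/t4.png',cv2.resize(t['pixels'][180:260,165:335],None,fx=4.7,fy=4.7,interpolation=cv2.INTER_CUBIC)[...,::-1])
for n in('side','top'):
    P=cloud(load(n)).reshape(-1,3); px=load(n)['pixels'].reshape(-1,3)
    m=(abs(P[:,0]-.53)<.03)&(abs(P[:,1]-.111)<.08)&(P[:,2]>.12)&(P[:,2]<.26)&(px.max(1)<120)
    for z in np.arange(.12,.26,.01):
        q=P[m&(abs(P[:,2]-z-.005)<.005)]
        if len(q): print(n,z.round(2),len(q),'y',np.percentile(q[:,1],[0,25,50,75,100]).round(3),'x',q[:,0].min().round(3),q[:,0].max().round(3))
to(.531,.111,.158,89)
```

```text
side 0.12 23 y [0.132 0.135 0.136 0.136 0.137] x 0.516 0.54
side 0.13 16 y [0.133 0.134 0.135 0.136 0.137] x 0.517 0.537
side 0.14 12 y [0.126 0.128 0.129 0.132 0.135] x 0.512 0.527
side 0.15 28 y [0.109 0.118 0.124 0.126 0.127] x 0.523 0.544
side 0.16 36 y [0.107 0.117 0.122 0.125 0.127] x 0.527 0.544
side 0.17 79 y [0.101 0.112 0.118 0.122 0.127] x 0.515 0.543
side 0.18 63 y [0.076 0.082 0.115 0.118 0.148] x 0.52 0.543
side 0.19 81 y [0.075 0.082 0.114 0.148 0.156] x 0.522 0.543
side 0.2 72 y [0.075 0.081 0.098 0.15  0.155] x 0.522 0.543
side 0.21 74 y [0.075 0.08  0.082 0.145 0.155] x 0.52 0.543
side 0.22 51 y [0.06  0.079 0.08  0.149 0.157] x 0.522 0.545
side 0.23 157 y [0.049 0.064 0.147 0.169 0.174] x 0.521 0.546
side 0.24 126 y [0.049 0.087 0.144 0.15  0.175] x 0.521 0.549
side 0.25 187 y [0.048 0.092 0.139 0.145 0.177] x 0.519 0.55
top 0.12 22 y [0.086 0.103 0.122 0.183 0.189] x 0.502 0.534
top 0.13 25 y [0.089 0.104 0.115 0.123 0.131] x 0.505 0.536
top 0.14 43 y [0.094 0.104 0.111 0.122 0.131] x 0.506 0.533
top 0.15 16 y [0.096 0.102 0.111 0.119 0.188] x 0.513 0.535
top 0.16 10 y [0.097 0.102 0.105 0.117 0.187] x 0.515 0.537
top 0.17 29 y [0.096 0.101 0.107 0.112 0.119] x 0.515 0.527
top 0.18 5 y [0.075 0.077 0.08  0.142 0.152] x 0.52 0.526
top 0.19 4 y [0.069 0.077 0.112 0.145 0.149] x 0.521 0.525
top 0.2 3 y [0.074 0.075 0.077 0.111 0.146] x 0.52 0.521
top 0.21 1 y [0.078 0.078 0.078 0.078 0.078] x 0.52 0.52
top 0.22 11 y [0.068 0.071 0.073 0.113 0.158] x 0.517 0.535
top 0.23 25 y [0.068 0.07  0.072 0.16  0.17 ] x 0.519 0.533
top 0.24 18 y [0.074 0.077 0.079 0.163 0.173] x 0.515 0.526
top 0.25 8 y [0.077 0.079 0.081 0.084 0.088] x 0.513 0.525
(0.531, 0.111, 0.158, 89) -> [-0.04  0.01  0.01] turn -0.003 tcp [0.5306 0.1109 0.1581] w 0.0598
```

View pics/s4.png

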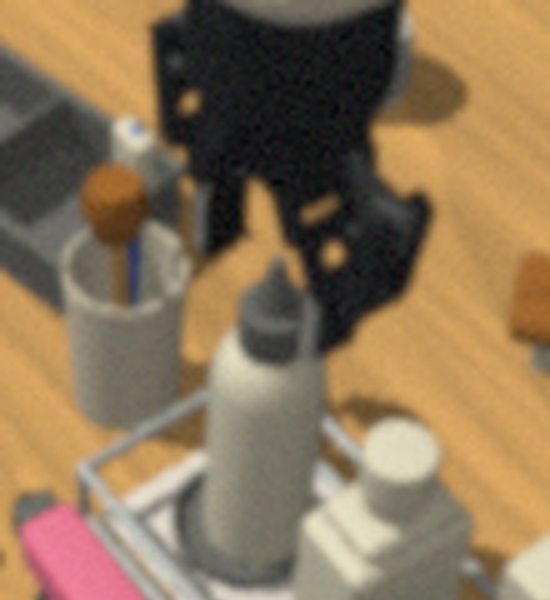

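Pads sit about 35 mm further back than specified: at TCP .158 the tips are at about z .178. I'll correct empirically, so TCP = grip height − 35 mm, and go 3 cm lower.

Scaled: 3 cm / 80 = 0.0375, 2.6 cm / 80 = 0.0325.

Call:
move_arm --plan "0 0 0.0063 0 0.7; 0 0 0.015 0 0.7; 0 0 0.025 0 0.7; 0 0 0.0325 0 0.7; 0 0 0.0375 0 0.7; 0 0 0.0375 0 0.7; 0 0 0.0375 0 0.5; 0 0 0.0375 0 0.2; 0 0 0.0375 0 0; 0 0 0.0375 0 0; 0 0 0.0375 0 0; 0 0 0.0375 0 0; 0 0 0.0325 0 0; 0 0 0.025 0 0" --grip_force 60

```text
t: 6.55
tcp_pos: [0.5304, 0.1109, 0.1381]
tool_rot: [[-1.0, 0.021, -0.001], [0.021, 1.0, -0.0], [0.001, -0.0, -1.0]]
force: [-0.1, 0.2, -3.3]
width: 0.0288
gripper_force: 51.9
```

```bash
python3 -c "
from h import *
to(.5305,.111,.345,89);to(.526,-.358,.345,99);to(.526,-.358,.118,99)"
```

```text
(0.5305, 0.111, 0.345, 89) -> [ 0.000e+00  1.000e-02 -2.069e+01] turn -0.003 tcp [0.5304 0.1109 0.1381] w 0.0288
(0.526, -0.358, 0.345, 99) -> [ -0.52 -46.89 -20.69] turn -0.178 tcp [0.5304 0.1109 0.1381] w 0.0288
(0.526, -0.358, 0.118, 99) -> [ -0.54 -46.89   2.01] turn -0.178 tcp [0.5304 0.1109 0.1381] w 0.0288
```

Scaled: -33 cm / 80 = -0.4125, -30 cm / 80 = -0.375, -0.178 rad / 3.1416 = -0.0567.

Call:
move_arm --plan "0 0 -0.0188 0 0; 0 0 -0.05 0 0; 0 0 -0.0875 0 0; 0 0 -0.125 0 0; 0 0 -0.1625 0 0; 0 0 -0.2 0 0; 0 0 -0.2375 0 0; 0 0 -0.2588 0 0; 0 -0.0125 -0.2588 0 0; 0 -0.0375 -0.2588 0 0; 0 -0.075 -0.2588 -0.0064 0; 0 -0.1125 -0.2588 -0.0127 0; 0 -0.15 -0.2588 -0.0191 0; -0.0013 -0.1875 -0.2588 -0.0255 0; -0.0013 -0.225 -0.2588 -0.0318 0; -0.0025 -0.2625 -0.2588 -0.0382 0; -0.0025 -0.3 -0.2588 -0.0446 0; -0.0038 -0.3375 -0.2588 -0.0509 0; -0.0038 -0.375 -0.2588 -0.0567 0; -0.0038 -0.4125 -0.2588 -0.0567 0"

```text
t: 8.55
tcp_pos: [0.5259, -0.2208, 0.3442]
tool_rot: [[-0.988, -0.157, -0.001], [-0.157, 0.988, 0.0], [0.001, 0.001, -1.0]]
force: [0.1, 0.6, -2.6]
width: 0.0288
gripper_force: 53.6
```

```bash
python3 -c "
from h import *
to(.526,-.358,.345,99);to(.526,-.358,.118,99)"
```

```text
(0.526, -0.358, 0.345, 99) -> [  2.15 -13.55  -0.08] turn 0.001 tcp [ 0.5259 -0.2208  0.3442] w 0.0288
(0.526, -0.358, 0.118, 99) -> [  2.12 -13.57  22.62] turn 0.001 tcp [ 0.5259 -0.2208  0.3442] w 0.0288
```

Scaled: 16.5 cm / 80 = 0.2063, 2.15 cm / 80 = 0.0269.

Call:
move_arm --plan "0.0063 -0.0375 0 0 0; 0.0125 -0.075 0 0 0; 0.0188 -0.1125 0 0 0; 0.0238 -0.1438 0 0 0; 0.0263 -0.1625 0 0 0; 0.0269 -0.17 0 0 0; 0.0269 -0.17 0 0 0; 0.0269 -0.17 0.0188 0 0; 0.0269 -0.17 0.05 0 0; 0.0269 -0.17 0.0875 0 0; 0.0269 -0.17 0.125 0 0; 0.0269 -0.17 0.1625 0 0; 0.0269 -0.17 0.1938 0 0; 0.0269 -0.17 0.2063 0 0; 0.0269 -0.17 0.2063 0 0; 0.0269 -0.17 0.2063 0 0"

```text
t: 10.15
tcp_pos: [0.5272, -0.3565, 0.1813]
tool_rot: [[-0.988, -0.157, 0.001], [-0.157, 0.988, -0.001], [-0.001, -0.001, -1.0]]
force: [0.0, 0.6, -1.4]
width: 0.0292
gripper_force: 52.9
```

Run:
```python
from h import *
d=cap('top'); cv2.imwrite('pics/t5.png',cv2.resize(d['pixels'][180:280,320:490],None,fx=4.7,fy=4.7,interpolation=cv2.INTER_CUBIC)[...,::-1])
to(.526,-.358,.118,99)
print(proj(d,[(.526,-.358,.064),(.526,-.358,.045)]))
```

```text
(0.526, -0.358, 0.118, 99) -> [ 0.16 -0.09  6.38] turn 0.0 tcp [ 0.5273 -0.3568  0.1818] w 0.0289
[[446.26588494 219.3644592 ]
 [444.5379906  220.52620021]]
```

View pics/t5.png

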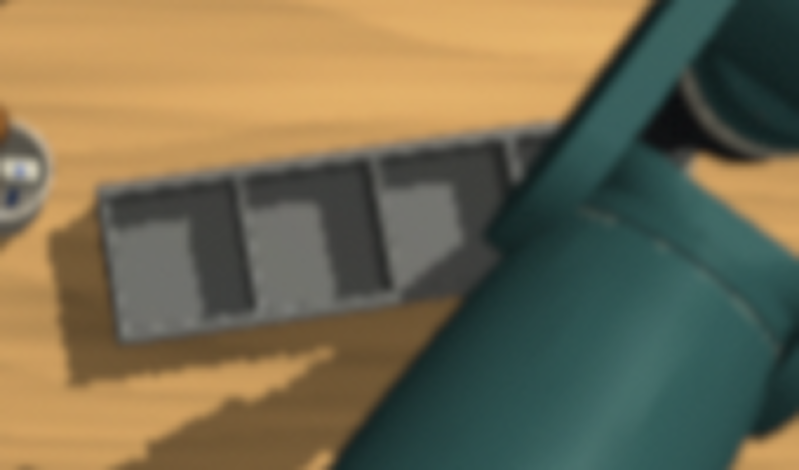

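The arm hides the bay, but both cameras agree on the organiser pose and there is 15 mm of slack. Lowering.

Scaled: 6.3 cm / 80 = 0.0788, 6 cm / 80 = 0.075.

Call:
move_arm --plan "0.0013 -0.0013 0.0188 0 0; 0.0019 -0.0013 0.0375 0 0; 0.0019 -0.0013 0.0563 0 0; 0.0019 -0.0013 0.0688 0 0; 0.0019 -0.0013 0.075 0 0; 0.0019 -0.0013 0.0788 0 0; 0.0019 -0.0013 0.0788 0 0; 0.0019 -0.0013 0.0788 0 0"

```text
t: 11.0
tcp_pos: [0.5256, -0.3581, 0.1174]
tool_rot: [[-0.988, -0.157, 0.0], [-0.157, 0.988, -0.0], [-0.0, -0.0, -1.0]]
force: [-0.2, -0.6, -2.1]
width: 0.0288
gripper_force: 55.0
```

Scaled: -20 cm / 80 = -0.25, -19 cm / 80 = -0.2375.

Call:
move_arm --plan "0 0 0.0013 0 0; 0 0 0.0025 0 0; 0 0 0.0025 0 0; 0 0 0.0025 0 0.3; 0 0 0.0025 0 0.4; 0 0 0.0025 0 0.55; 0 0 0.0025 0 0.7; 0 0 0.0025 0 0.7; 0 0 0.0025 0 0.7; 0 0 -0.0125 0 0.7; 0 0 -0.05 0 0.7; 0 0 -0.1 0 0.7; 0 0 -0.15 0 0.7; 0 0 -0.2 0 0.7; 0 0 -0.2375 0 0.7; 0 0 -0.25 0 0.7; 0 0 -0.25 0 0.7"

```text
t: 12.7
tcp_pos: [0.5257, -0.3581, 0.319]
tool_rot: [[-0.988, -0.157, 0.002], [-0.157, 0.988, -0.002], [-0.002, -0.002, -1.0]]
force: [-0.6, -0.9, -0.1]
width: 0.06
gripper_force: 0.0
```

```bash
python3 -c "
from h import *
to(.533,.1935,.316,89);to(.533,.1935,.122,89)"
```

```text
(0.533, 0.1935, 0.316, 89) -> [-9.36 54.37  0.22] turn 0.175 tcp [ 0.5257 -0.3581  0.319 ] w 0.06
(0.533, 0.1935, 0.122, 89) -> [-9.32 54.4  19.62] turn 0.175 tcp [ 0.5257 -0.3581  0.319 ] w 0.06
```

Scaled: 54.4 cm / 80 = 0.68, 53 cm / 80 = 0.6625, 0.175 rad / 3.1416 = 0.0557.

Call:
move_arm --plan "-0.0038 0.025 0 0 0.6; -0.0125 0.075 0 0 0.6; -0.0213 0.125 0 0 0.6; -0.03 0.175 0 0.0159 0.6; -0.0388 0.225 0 0.0159 0.6; -0.0475 0.275 0 0.0318 0.6; -0.0563 0.325 0 0.0318 0.6; -0.065 0.375 0 0.0477 0.6; -0.0738 0.425 0 0.0541 0.6; -0.0813 0.475 0 0.0557 0.6; -0.09 0.525 0 0.0557 0.6; -0.0988 0.575 0 0.0557 0.6; -0.1075 0.625 0 0.0557 0.6; -0.1138 0.6625 0 0.0557 0.6; -0.1169 0.68 0 0.0557 0.6; -0.1169 0.68 0 0.0557 0.6; -0.1169 0.68 0 0.0557 0.6; -0.1169 0.68 0 0.0557 0.6"

```text
t: 14.5
tcp_pos: [0.5326, 0.193, 0.3169]
tool_rot: [[-1.0, 0.019, -0.0], [0.019, 1.0, -0.0], [0.0, -0.0, -1.0]]
force: [0.3, -1.0, 0.2]
width: 0.0512
gripper_force: 0.0
```

Run:
```python
from h import *
to(.533,.1935,.122,89)
d=cap('side'); P=cloud(d).reshape(-1,3)
R=np.array([[np.cos(.171),-np.sin(.171)],[np.sin(.171),np.cos(.171)]])
def box(x0,x1,y0,y1,z0,z1): return P[(P[:,0]>x0)&(P[:,0]<x1)&(P[:,1]>y0)&(P[:,1]<y1)&(P[:,2]>z0)&(P[:,2]<z1)]
Q=box(.48,.58,-.42,-.3,.12,.2)
for z in np.arange(.12,.2,.01):
    q=Q[abs(Q[:,2]-z-.005)<.005]
    if len(q):print(z.round(2),len(q),q.min(0).round(3),q.max(0).round(3))
cv2.imwrite('pics/s6.png',cv2.resize(d['pixels'][100:320,220:480],None,fx=2.7,fy=2.7,interpolation=cv2.INTER_CUBIC)[...,::-1])
```

```text
(0.533, 0.1935, 0.122, 89) -> [-0.04  0.06 19.49] turn -0.001 tcp [0.5326 0.193  0.3169] w 0.0512
0.12 67 [ 0.502 -0.369  0.12 ] [ 0.548 -0.334  0.13 ]
0.13 73 [ 0.505 -0.37   0.13 ] [ 0.545 -0.337  0.14 ]
0.14 39 [ 0.512 -0.361  0.14 ] [ 0.539 -0.34   0.15 ]
0.15 29 [ 0.515 -0.36   0.15 ] [ 0.538 -0.343  0.16 ]
0.16 52 [ 0.511 -0.37   0.16 ] [ 0.538 -0.341  0.17 ]
0.17 15 [ 0.519 -0.358  0.17 ] [ 0.53 -0.35  0.18]
0.18 14 [ 0.519 -0.358  0.18 ] [ 0.527 -0.35   0.19 ]
0.19 2 [ 0.523 -0.359  0.19 ] [ 0.524 -0.357  0.191]
```

View pics/s6.png

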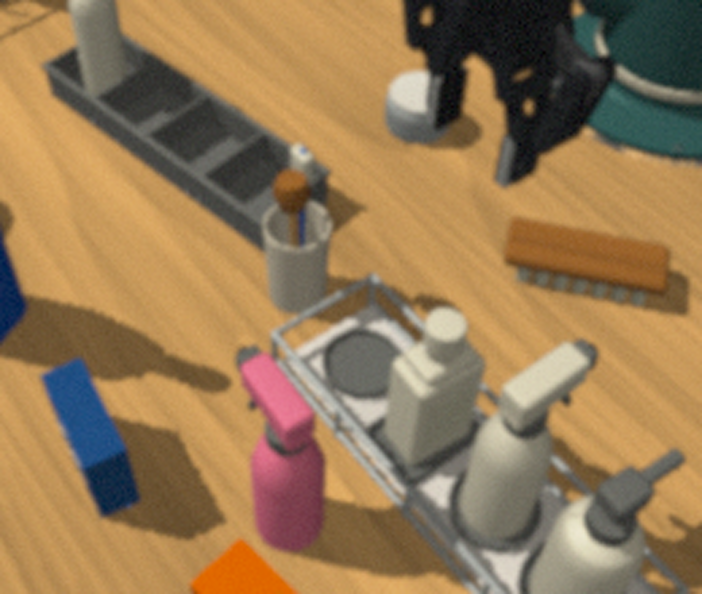

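The nozzle bottle stands upright at the right end (s6 ≈ 95,50; top at .189). The flat bottle is next.

Scaled: 19.5 cm / 80 = 0.2438, 19 cm / 80 = 0.2375.

Call:
move_arm --plan "0 0 0.0375 0 0.6; 0 0 0.0875 0 0.6; 0 0 0.1375 0 0.6; 0 0 0.1813 0 0.6; 0 0 0.2125 0 0.6; 0 0 0.2313 0 0.6; 0 0 0.2438 0 0.6; 0 0 0.2438 0 0.6; 0 0 0.2438 0 0.4; 0 0 0.2438 0 0.2; 0 0 0.2438 0 0; 0 0 0.2438 0 0; 0 0 0.2438 0 0; 0 0 0.2438 0 0; 0 0 0.2375 0 0; 0 0 0.225 0 0; 0 0 0.225 0 0"

```text
t: 16.25
tcp_pos: [0.5332, 0.1942, 0.139]
tool_rot: [[-1.0, 0.018, 0.002], [0.018, 1.0, 0.001], [-0.002, 0.001, -1.0]]
force: [-0.1, -0.1, -2.7]
width: 0.0282
gripper_force: 59.3
```

```bash
python3 -c "
from h import *
to(.533,.1935,.345,89);to(.5116,-.275,.345,99)"
```

```text
(0.533, 0.1935, 0.345, 89) -> [-2.00e-02 -6.00e-02 -2.06e+01] turn -0.0 tcp [0.5332 0.1942 0.139 ] w 0.0282
(0.5116, -0.275, 0.345, 99) -> [  1.29 -46.94 -20.64] turn -0.175 tcp [0.5332 0.1942 0.139 ] w 0.0282
```

Scaled: -40.5 cm / 80 = -0.5063, -20.6 cm / 80 = -0.2575, -0.175 rad / 3.1416 = -0.0557.

Call:
move_arm --plan "0 0 -0.025 0 0; 0 0 -0.0625 0 0; 0 0 -0.1063 0 0; 0 0 -0.15 0 0; 0 0 -0.1938 0 0; 0 0 -0.2313 0 0; 0 0 -0.2575 0 0; 0 -0.0125 -0.2575 0 0; 0 -0.0375 -0.2575 0 0; 0.0025 -0.075 -0.2575 -0.0064 0; 0.0038 -0.1188 -0.2575 -0.0127 0; 0.005 -0.1625 -0.2575 -0.0191 0; 0.0063 -0.2063 -0.2575 -0.0255 0; 0.0075 -0.25 -0.2575 -0.0318 0; 0.0088 -0.2938 -0.2575 -0.0382 0; 0.01 -0.3375 -0.2575 -0.0446 0; 0.0113 -0.3813 -0.2575 -0.0509 0; 0.0125 -0.425 -0.2575 -0.0557 0; 0.0138 -0.4688 -0.2575 -0.0557 0; 0.015 -0.5063 -0.2575 -0.0557 0"

```text
t: 18.25
tcp_pos: [0.5126, -0.2129, 0.3413]
tool_rot: [[-0.988, -0.156, -0.002], [-0.156, 0.988, 0.0], [0.001, 0.001, -1.0]]
force: [0.4, 1.1, -3.8]
width: 0.028
gripper_force: 59.7
```

```bash
python3 -c "
from h import *
to(.5116,-.275,.111,99)"
```

```text
(0.5116, -0.275, 0.111, 99) -> [ 1.03 -6.14 23.03] turn -0.001 tcp [ 0.5126 -0.2129  0.3413] w 0.028
```

Scaled: 22.6 cm / 80 = 0.2825, 22 cm / 80 = 0.275.

Call:
move_arm --plan "0.005 -0.0313 0 0 0; 0.01 -0.06 0 0 0; 0.0125 -0.075 0 0 0; 0.0125 -0.0763 0 0 0; 0.0125 -0.0763 0.025 0 0; 0.0125 -0.0763 0.0625 0 0; 0.0125 -0.0763 0.1063 0 0; 0.0125 -0.0763 0.15 0 0; 0.0125 -0.0763 0.1938 0 0; 0.0125 -0.0763 0.2313 0 0; 0.0125 -0.0763 0.2563 0 0; 0.0125 -0.0763 0.275 0 0; 0.0125 -0.0763 0.2825 0 0; 0.0125 -0.0763 0.2825 0 0; 0.0125 -0.0763 0.2825 0 0"

```text
t: 19.75
tcp_pos: [0.5136, -0.2727, 0.1182]
tool_rot: [[-0.988, -0.157, 0.001], [-0.157, 0.988, -0.001], [-0.001, -0.001, -1.0]]
force: [-0.3, -0.8, -3.1]
width: 0.0286
gripper_force: 59.8
```

```bash
python3 -c "
from h import *
to(.5116,-.275,.109,99)"
```

```text
(0.5116, -0.275, 0.109, 99) -> [ 0.23 -0.2   0.92] turn 0.0 tcp [ 0.5136 -0.2727  0.1182] w 0.0286
```

Scaled: 0.95 cm / 80 = 0.0119, 0.8 cm / 80 = 0.01.

Call:
move_arm --plan "0.0025 -0.0025 0.0038 0 0; 0.0025 -0.0025 0.0075 0 0; 0.0025 -0.0025 0.01 0 0; 0.0025 -0.0025 0.0119 0 0; 0.0025 -0.0025 0.0119 0 0; 0.0025 -0.0025 0.0119 0 0"

```text
t: 20.35
tcp_pos: [0.5128, -0.2759, 0.1123]
tool_rot: [[-0.988, -0.156, 0.005], [-0.156, 0.988, -0.003], [-0.004, -0.004, -1.0]]
force: [-7.6, 2.9, 32.1]
width: 0.0285
gripper_force: 63.6
```

It's on the floor: a wall would have stopped it 40 mm higher. I'll back off slightly and release.

Scaled: -21 cm / 80 = -0.2625, -20 cm / 80 = -0.25.

Call:
move_arm --plan "0 0 -0.0019 0 0; 0 0 -0.0038 0 0; 0 0 -0.0038 0 0; 0 0 -0.0038 0 0.35; 0 0 -0.0038 0 0.4; 0 0 -0.0038 0 0.5; 0 0 -0.0038 0 0.6; 0 0 -0.0038 0 0.6; 0 0 -0.0038 0 0.6; 0 0 -0.025 0 0.6; 0 0 -0.0625 0 0.6; 0 0 -0.1125 0 0.6; 0 0 -0.1625 0 0.6; 0 0 -0.2125 0 0.6; 0 0 -0.25 0 0.6; 0 0 -0.2625 0 0.6; 0 0 -0.2625 0 0.6"

```text
t: 22.05
tcp_pos: [0.5117, -0.275, 0.3198]
tool_rot: [[-0.988, -0.157, 0.002], [-0.157, 0.988, -0.001], [-0.002, -0.002, -1.0]]
force: [0.2, 0.2, -0.8]
width: 0.0511
gripper_force: 0.0
```

Run:
```python
from h import *
to(.5365,.2768,.322,90);to(.5365,.2768,.15,90)
d=cap('side'); P=cloud(d).reshape(-1,3)
Q=P[(P[:,0]>.47)&(P[:,0]<.56)&(P[:,1]>-.33)&(P[:,1]<-.22)&(P[:,2]>.06)&(P[:,2]<.18)]
for z in np.arange(.06,.18,.01):
    q=Q[abs(Q[:,2]-z-.005)<.005]
    if len(q):print(z.round(2),len(q),q.min(0).round(3),q.max(0).round(3))
```

```text
(0.5365, 0.2768, 0.322, 90) -> [-11.09  54.11  -0.29] turn 0.157 tcp [ 0.5117 -0.275   0.3198] w 0.0511
(0.5365, 0.2768, 0.15, 90) -> [-11.05  54.14  16.91] turn 0.157 tcp [ 0.5117 -0.275   0.3198] w 0.0511
0.06 68 [ 0.482 -0.284  0.06 ] [ 0.545 -0.251  0.07 ]
0.07 70 [ 0.484 -0.287  0.07 ] [ 0.545 -0.249  0.08 ]
0.08 76 [ 0.481 -0.289  0.08 ] [ 0.544 -0.25   0.09 ]
0.09 70 [ 0.481 -0.287  0.09 ] [ 0.544 -0.25   0.1  ]
0.1 88 [ 0.484 -0.289  0.1  ] [ 0.545 -0.249  0.11 ]
0.11 104 [ 0.483 -0.293  0.11 ] [ 0.544 -0.252  0.12 ]
0.12 101 [ 0.49  -0.288  0.12 ] [ 0.536 -0.254  0.129]
0.13 23 [ 0.505 -0.279  0.13 ] [ 0.527 -0.259  0.139]
0.14 33 [ 0.502 -0.277  0.14 ] [ 0.527 -0.259  0.149]
0.15 86 [ 0.498 -0.289  0.15 ] [ 0.527 -0.257  0.16 ]
0.16 7 [ 0.503 -0.283  0.16 ] [ 0.52  -0.268  0.162]
```

The flat bottle is upright (top .16, vertical edges). The trigger bottle is next.

Scaled: 54.1 cm / 80 = 0.6763, 52.8 cm / 80 = 0.66, 0.15 rad / 3.1416 = 0.0477.

Call:
move_arm --plan "-0.005 0.025 0 0 0.6; -0.015 0.075 0 0 0.6; -0.025 0.125 0 0 0.6; -0.035 0.175 0 0.0159 0.6; -0.045 0.225 0 0.0159 0.6; -0.0563 0.275 0 0.0318 0.6; -0.0663 0.325 0 0.0318 0.6; -0.0763 0.375 0 0.0477 0.6; -0.0875 0.425 0 0.05 0.6; -0.0975 0.475 0 0.05 0.6; -0.1075 0.525 0 0.05 0.6; -0.1175 0.575 0 0.05 0.6; -0.1275 0.625 0 0.05 0.6; -0.135 0.66 0 0.05 0.6; -0.1388 0.6763 0 0.05 0.6; -0.1388 0.6763 0 0.05 0.6; -0.1388 0.6763 0 0.05 0.6; -0.1388 0.6763 0 0.05 0.6"

```text
t: 23.9
tcp_pos: [0.5365, 0.2757, 0.3175]
tool_rot: [[-1.0, 0.001, -0.0], [0.001, 1.0, -0.0], [0.0, -0.0, -1.0]]
force: [0.2, 0.1, 0.6]
width: 0.0512
gripper_force: 0.0
```

```bash
python3 -c "
from h import *
to(.5365,.2768,.15,90)"
```

```text
(0.5365, 0.2768, 0.15, 90) -> [-0.    0.12 16.75] turn -0.001 tcp [0.5365 0.2757 0.3175] w 0.0512
```

Scaled: 16.7 cm / 80 = 0.2088, 16.2 cm / 80 = 0.2025.

Call:
move_arm --plan "0 0.0013 0.0375 0 0.6; 0 0.0013 0.0813 0 0.6; 0 0.0013 0.125 0 0.6; 0 0.0013 0.1625 0 0.6; 0 0.0013 0.1875 0 0.6; 0 0.0013 0.2025 0 0.6; 0 0.0013 0.2088 0 0.6; 0 0.0013 0.2088 0 0.6; 0 0.0013 0.2088 0 0.4; 0 0.0013 0.2088 0 0.2; 0 0.0013 0.2088 0 0; 0 0.0013 0.2088 0 0; 0 0.0013 0.2088 0 0; 0 0.0013 0.2088 0 0; 0 0.0013 0.2025 0 0; 0 0.0013 0.19 0 0; 0 0.0013 0.19 0 0"

```text
t: 25.6
tcp_pos: [0.5369, 0.2782, 0.1675]
tool_rot: [[-1.0, -0.0, 0.002], [-0.0, 1.0, 0.001], [-0.002, 0.001, -1.0]]
force: [-0.5, 0.4, -2.2]
width: 0.0232
gripper_force: 59.1
```

```bash
python3 -c "
from h import *
to(.5365,.2768,.365,90);to(.497,-.193,.365,99.8)"
```

```text
(0.5365, 0.2768, 0.365, 90) -> [  0.    -0.12 -19.75] turn 0.0 tcp [0.5369 0.2782 0.1675] w 0.0232
(0.497, -0.193, 0.365, 99.8) -> [  3.97 -47.1  -19.8 ] turn -0.171 tcp [0.5369 0.2782 0.1675] w 0.0232
```

Scaled: -40.5 cm / 80 = -0.5063, -19.8 cm / 80 = -0.2475, -0.171 rad / 3.1416 = -0.0544.

Call:
move_arm --plan "0 0 -0.025 0 0; 0 0 -0.0625 0 0; 0 0 -0.1063 0 0; 0 0 -0.15 0 0; 0 0 -0.1938 0 0; 0 0 -0.2288 0 0; 0 0 -0.2475 0 0; 0.0013 -0.0125 -0.2475 0 0; 0.0038 -0.0375 -0.2475 0 0; 0.0063 -0.075 -0.2475 -0.0064 0; 0.01 -0.1188 -0.2475 -0.0127 0; 0.0138 -0.1625 -0.2475 -0.0191 0; 0.0175 -0.2063 -0.2475 -0.0255 0; 0.0213 -0.25 -0.2475 -0.0318 0; 0.025 -0.2938 -0.2475 -0.0382 0; 0.0288 -0.3375 -0.2475 -0.0446 0; 0.0325 -0.3813 -0.2475 -0.0509 0; 0.0363 -0.425 -0.2475 -0.0544 0; 0.04 -0.4688 -0.2475 -0.0544 0; 0.0438 -0.5063 -0.2475 -0.0544 0"

```text
t: 27.6
tcp_pos: [0.4999, -0.1297, 0.3616]
tool_rot: [[-0.986, -0.169, -0.002], [-0.169, 0.986, 0.0], [0.002, 0.001, -1.0]]
force: [0.0, 0.7, -2.2]
width: 0.023
gripper_force: 59.5
```

```bash
python3 -c "
from h import *
to(.497,-.193,.146,99.8)"
```

```text
(0.497, -0.193, 0.146, 99.8) -> [ 1.31 -6.2  21.56] turn -0.001 tcp [ 0.4999 -0.1297  0.3616] w 0.023
```

Scaled: 21.2 cm / 80 = 0.265, -6.2 cm / 80 = -0.0775.

Call:
move_arm --plan "0.0063 -0.0313 0 0 0; 0.0125 -0.06 0 0 0; 0.0163 -0.075 0 0 0; 0.0163 -0.0775 0 0 0; 0.0163 -0.0775 0.025 0 0; 0.0163 -0.0775 0.0625 0 0; 0.0163 -0.0775 0.1063 0 0; 0.0163 -0.0775 0.15 0 0; 0.0163 -0.0775 0.1938 0 0; 0.0163 -0.0775 0.2313 0 0; 0.0163 -0.0775 0.2525 0 0; 0.0163 -0.0775 0.265 0 0; 0.0163 -0.0775 0.265 0 0; 0.0163 -0.0775 0.265 0 0"

```text
t: 29.0
tcp_pos: [0.4997, -0.1906, 0.1529]
tool_rot: [[-0.985, -0.17, 0.001], [-0.171, 0.985, -0.001], [-0.001, -0.001, -1.0]]
force: [0.1, 0.8, -2.0]
width: 0.0231
gripper_force: 59.4
```

```bash
python3 -c "
from h import *
to(.497,-.193,.142,99.8)"
```

```text
(0.497, -0.193, 0.142, 99.8) -> [ 0.31 -0.19  1.09] turn 0.0 tcp [ 0.4997 -0.1906  0.1529] w 0.0231
```

Scaled: 0.9 cm / 80 = 0.0113, 0.8 cm / 80 = 0.01.

Call:
move_arm --plan "0.0025 -0.0013 0.0038 0 0; 0.0038 -0.0025 0.0075 0 0; 0.0038 -0.0025 0.01 0 0; 0.0038 -0.0025 0.0113 0 0; 0.0038 -0.0025 0.0113 0 0"

```text
t: 29.5
tcp_pos: [0.4966, -0.193, 0.1425]
tool_rot: [[-0.985, -0.17, -0.0], [-0.17, 0.985, 0.0], [0.0, 0.0, -1.0]]
force: [0.8, -1.1, -2.3]
width: 0.0226
gripper_force: 59.5
```

Scaled: 0.2 cm / 80 = 0.0025, 0.1 cm / 80 = 0.0013.

Call:
move_arm --plan "0 0 0.0013 0 0; 0 0 0.0025 0 0; 0 0 0.0025 0 0"

```text
t: 29.8
tcp_pos: [0.4966, -0.1929, 0.1405]
tool_rot: [[-0.985, -0.17, -0.0], [-0.17, 0.985, 0.0], [0.0, 0.0, -1.0]]
force: [1.0, -0.0, -2.3]
width: 0.0229
gripper_force: 59.5
```

Call:
move_arm --plan "0 0 0.0013 0 0; 0 0 0.0025 0 0; 0 0 0.0025 0 0"

```text
t: 30.1
tcp_pos: [0.4971, -0.1931, 0.1399]
tool_rot: [[-0.985, -0.17, 0.002], [-0.17, 0.985, -0.001], [-0.001, -0.001, -1.0]]
force: [-1.2, 0.6, 8.0]
width: 0.0234
gripper_force: 60.9
```

Contact with the floor. Release.

Scaled: -18 cm / 80 = -0.225, -16 cm / 80 = -0.2.

Call:
move_arm --plan "0 0 -0.0013 0 0; 0 0 -0.0013 0 0.3; 0 0 -0.0013 0 0.35; 0 0 -0.0013 0 0.45; 0 0 -0.0013 0 0.6; 0 0 -0.0013 0 0.6; 0 0 -0.0013 0 0.6; 0 0 -0.025 0 0.6; 0 0 -0.0625 0 0.6; 0 0 -0.1125 0 0.6; 0 0 -0.1625 0 0.6; 0 0 -0.2 0 0.6; 0 0 -0.225 0 0.6; 0 0 -0.225 0 0.6"

```text
t: 31.5
tcp_pos: [0.4971, -0.1932, 0.3218]
tool_rot: [[-0.985, -0.17, 0.004], [-0.17, 0.985, -0.002], [-0.004, -0.002, -1.0]]
force: [0.2, -0.2, 0.5]
width: 0.0514
gripper_force: 0.0
```

Run:
```python
from h import *
to(.536,.3615,.32,86.5)
d=cap('side'); P=cloud(d).reshape(-1,3)
Q=P[(P[:,0]>.43)&(P[:,0]<.56)&(P[:,1]>-.235)&(P[:,1]<-.15)&(P[:,2]>.06)&(P[:,2]<.2)]
for z in np.arange(.06,.2,.01):
    q=Q[abs(Q[:,2]-z-.005)<.005]
    if len(q):print(z.round(2),len(q),q.min(0).round(3),q.max(0).round(3))
```

```text
(0.536, 0.3615, 0.32, 86.5) -> [-13.28  53.99   0.1 ] turn 0.232 tcp [ 0.4971 -0.1932  0.3218] w 0.0514
0.06 58 [ 0.477 -0.206  0.06 ] [ 0.52  -0.165  0.07 ]
0.07 50 [ 0.475 -0.2    0.07 ] [ 0.521 -0.167  0.08 ]
0.08 59 [ 0.473 -0.204  0.08 ] [ 0.522 -0.165  0.09 ]
0.09 62 [ 0.472 -0.202  0.09 ] [ 0.522 -0.165  0.1  ]
0.1 76 [ 0.472 -0.202  0.1  ] [ 0.52  -0.167  0.11 ]
0.11 74 [ 0.473 -0.207  0.11 ] [ 0.519 -0.169  0.12 ]
0.12 84 [ 0.453 -0.207  0.12 ] [ 0.517 -0.171  0.13 ]
0.13 51 [ 0.452 -0.203  0.13 ] [ 0.51  -0.176  0.14 ]
0.14 47 [ 0.459 -0.204  0.14 ] [ 0.51  -0.175  0.15 ]
0.15 50 [ 0.46  -0.201  0.151] [ 0.515 -0.175  0.16 ]
0.16 63 [ 0.444 -0.201  0.16 ] [ 0.514 -0.177  0.17 ]
0.17 88 [ 0.444 -0.199  0.17 ] [ 0.515 -0.177  0.18 ]
0.18 200 [ 0.44  -0.212  0.18 ] [ 0.515 -0.179  0.19 ]
```

Trigger bottle upright. Pump next.

Scaled: 54 cm / 80 = 0.675, 52.8 cm / 80 = 0.66, 0.15 rad / 3.1416 = 0.0477.

Call:
move_arm --plan "-0.0063 0.025 0 0 0.6; -0.0188 0.075 0 0 0.6; -0.0313 0.125 0 0.0159 0.6; -0.0438 0.175 0 0.0159 0.6; -0.055 0.225 0 0.0318 0.6; -0.0675 0.275 0 0.0318 0.6; -0.08 0.325 0 0.0477 0.6; -0.0925 0.375 0 0.0477 0.6; -0.105 0.425 0 0.0637 0.6; -0.1163 0.475 0 0.0738 0.6; -0.1288 0.525 0 0.0738 0.6; -0.1413 0.575 0 0.0738 0.6; -0.1538 0.625 0 0.0738 0.6; -0.1625 0.66 0 0.0738 0.6; -0.1663 0.675 0 0.0738 0.6; -0.1663 0.675 0 0.0738 0.6; -0.1663 0.675 0 0.0738 0.6; -0.1663 0.675 0 0.0738 0.6"

```text
t: 33.35
tcp_pos: [0.5358, 0.3606, 0.3187]
tool_rot: [[-0.998, 0.062, 0.0], [0.062, 0.998, -0.0], [-0.0, -0.0, -1.0]]
force: [-0.3, -0.6, -1.3]
width: 0.0511
gripper_force: 0.0
```

```bash
python3 -c "
from h import *
to(.536,.3615,.141,86.5)"
```

```text
(0.536, 0.3615, 0.141, 86.5) -> [-1.000e-02  9.000e-02  1.777e+01] turn -0.001 tcp [0.5358 0.3606 0.3187] w 0.0511
```

Scaled: 17.7 cm / 80 = 0.2213, 17.2 cm / 80 = 0.215.

Call:
move_arm --plan "0 0.0013 0.0375 0 0.6; 0 0.0013 0.0813 0 0.6; 0 0.0013 0.125 0 0.6; 0 0.0013 0.1688 0 0.6; 0 0.0013 0.2 0 0.6; 0 0.0013 0.215 0 0.6; 0 0.0013 0.2213 0 0.6; 0 0.0013 0.2213 0 0.6; 0 0.0013 0.2213 0 0.4; 0 0.0013 0.2213 0 0.2; 0 0.0013 0.2213 0 0; 0 0.0013 0.2213 0 0; 0 0.0013 0.2213 0 0; 0 0.0013 0.2213 0 0; 0 0.0013 0.215 0 0; 0 0.0013 0.2025 0 0; 0 0.0013 0.2025 0 0"

```text
t: 35.05
tcp_pos: [0.5362, 0.3632, 0.1585]
tool_rot: [[-0.998, 0.061, 0.002], [0.061, 0.998, 0.001], [-0.002, 0.001, -1.0]]
force: [0.6, 0.8, -3.3]
width: 0.0228
gripper_force: 59.1
```

```bash
python3 -c "
from h import *
to(.483,-.11,.355,97)"
```

```text
(0.483, -0.11, 0.355, 97) -> [  2.4  -47.53 -19.71] turn -0.183 tcp [0.5362 0.3632 0.1585] w 0.0228
```

Scaled: -40.5 cm / 80 = -0.5063, -37.5 cm / 80 = -0.4688, -0.183 rad / 3.1416 = -0.0583.

Call:
move_arm --plan "0 0 -0.025 0 0; 0 0 -0.0625 0 0; 0 0 -0.1063 0 0; 0 0 -0.15 0 0; 0 0 -0.1938 0 0; 0 0 -0.2288 0 0; 0 0 -0.2475 0 0; 0 -0.0125 -0.2475 0 0; 0.0013 -0.0375 -0.2475 0 0; 0.0038 -0.075 -0.2475 -0.0064 0; 0.0063 -0.1188 -0.2475 -0.0127 0; 0.0075 -0.1625 -0.2475 -0.0191 0; 0.01 -0.2063 -0.2475 -0.0255 0; 0.0125 -0.25 -0.2475 -0.0318 0; 0.015 -0.2938 -0.2475 -0.0382 0; 0.0175 -0.3375 -0.2475 -0.0446 0; 0.0188 -0.3813 -0.2475 -0.0509 0; 0.0213 -0.425 -0.2475 -0.0583 0; 0.0238 -0.4688 -0.2475 -0.0583 0; 0.0263 -0.5063 -0.2475 -0.0583 0"

```text
t: 37.05
tcp_pos: [0.4885, -0.0426, 0.3525]
tool_rot: [[-0.993, -0.121, -0.002], [-0.121, 0.993, -0.0], [0.002, 0.0, -1.0]]
force: [0.9, -0.2, -3.7]
width: 0.0231
gripper_force: 59.5
```

```bash
python3 -c "
from h import *
to(.483,-.11,.19,97)"
```

```text
(0.483, -0.11, 0.19, 97) -> [ 1.33 -6.62 16.25] turn -0.001 tcp [ 0.4885 -0.0426  0.3525] w 0.0231
```

Scaled: 15.9 cm / 80 = 0.1988, -2.5 cm / 80 = -0.0313.

Call:
move_arm --plan "0.0063 -0.0313 0 0 0; 0.0125 -0.06 0 0 0; 0.0175 -0.08 0 0 0; 0.0188 -0.085 0 0 0; 0.0188 -0.085 0 0 0; 0.0188 -0.085 0.025 0 0; 0.0188 -0.085 0.0625 0 0; 0.0188 -0.085 0.1063 0 0; 0.0188 -0.085 0.15 0 0; 0.0188 -0.085 0.1813 0 0; 0.0188 -0.085 0.1988 0 0; 0.0188 -0.085 0.1988 0 0; 0.0188 -0.085 0.1988 0 0"

```text
t: 38.35
tcp_pos: [0.4838, -0.1093, 0.1966]
tool_rot: [[-0.993, -0.122, 0.001], [-0.122, 0.993, -0.0], [-0.001, -0.0, -1.0]]
force: [0.4, -0.6, -2.7]
width: 0.0231
gripper_force: 59.4
```

Run:
```python
from h import *
to(.483,-.11,.132,97)
d=cap('side'); cv2.imwrite('pics/s7.png',cv2.resize(d['pixels'][90:220,220:380],None,fx=4.5,fy=4.5,interpolation=cv2.INTER_CUBIC)[...,::-1])
```

```text
(0.483, -0.11, 0.132, 97) -> [ 0.09 -0.05  6.46] turn 0.0 tcp [ 0.4838 -0.1093  0.1966] w 0.0231
```

View pics/s7.png

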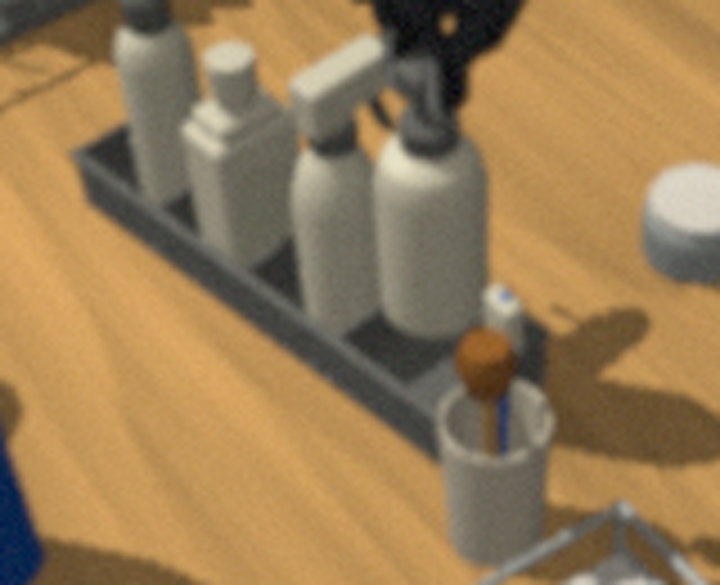

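The three placed bottles stand upright in their bays, and the pump (430,230) hangs over the left bay. Lowering.

Scaled: 6.2 cm / 80 = 0.0775, 4.5 cm / 80 = 0.0563.

Call:
move_arm --plan "0.0013 0 0.0188 0 0; 0.0013 0 0.0375 0 0; 0.0013 0 0.0563 0 0; 0.0013 0 0.0688 0 0; 0.0013 0 0.075 0 0; 0.0013 0 0.0775 0 0; 0.0013 0 0.0775 0 0; 0.0013 0 0.0775 0 0"

```text
t: 39.2
tcp_pos: [0.4828, -0.1097, 0.1341]
tool_rot: [[-0.993, -0.122, 0.001], [-0.122, 0.993, -0.0], [-0.001, -0.0, -1.0]]
force: [-0.7, 0.3, -2.6]
width: 0.023
gripper_force: 59.5
```

Scaled: 0.3 cm / 80 = 0.0038, 0.2 cm / 80 = 0.0025.

Call:
move_arm --plan "0 0 0.0013 0 0; 0 0 0.0025 0 0; 0 0 0.0038 0 0; 0 0 0.0038 0 0"

```text
t: 39.6
tcp_pos: [0.4829, -0.1097, 0.1313]
tool_rot: [[-0.993, -0.122, 0.001], [-0.122, 0.993, -0.0], [-0.001, -0.0, -1.0]]
force: [-1.1, -0.2, 3.0]
width: 0.0231
gripper_force: 60.4
```

Contact. Release, and open only moderately beside the trigger head.

Scaled: 24 cm / 80 = 0.3, -22 cm / 80 = -0.275.

Call:
move_arm --plan "0 0 0 0 0.28; 0 0 0 0 0.35; 0 0 0 0 0.45; 0 0 0 0 0.55; 0 0 0 0 0.55; 0 0 0 0 0.55; 0 0 -0.025 0 0.55; 0 0 -0.0625 0 0.55; 0 0 -0.1125 0 0.55; 0 0 -0.1625 0 0.55; 0 0 -0.2125 0 0.55; 0 0 -0.25 0 0.55; 0.0125 0.05 -0.275 0 0.55; 0.0375 0.1125 -0.275 0 0.55; 0.0625 0.175 -0.275 0 0.55; 0.075 0.225 -0.275 0 0.55; 0.075 0.275 -0.275 0 0.55; 0.075 0.3 -0.275 0 0.55; 0.075 0.3 -0.275 0 0.55"

```text
t: 41.5
tcp_pos: [0.3932, 0.1233, 0.3507]
tool_rot: [[-0.992, -0.125, 0.0], [-0.125, 0.992, 0.0], [-0.0, 0.0, -1.0]]
force: [-0.1, 0.0, 1.1]
width: 0.047
gripper_force: 0.0
```

Run:
```python
from h import *
d=cap('side'); cv2.imwrite('pics/s8.png',cv2.resize(d['pixels'][90:220,220:380],None,fx=4.5,fy=4.5,interpolation=cv2.INTER_CUBIC)[...,::-1])
d=cap('top'); cv2.imwrite('pics/t8.png',cv2.resize(d['pixels'][180:280,300:470],None,fx=4.7,fy=4.7,interpolation=cv2.INTER_CUBIC)[...,::-1])
```

```text
(no output)
```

View pics/s8.png

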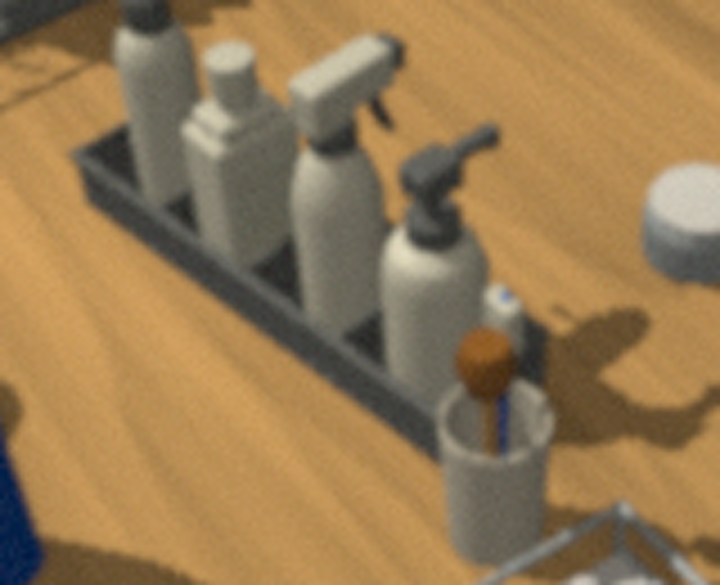

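View pics/t8.png

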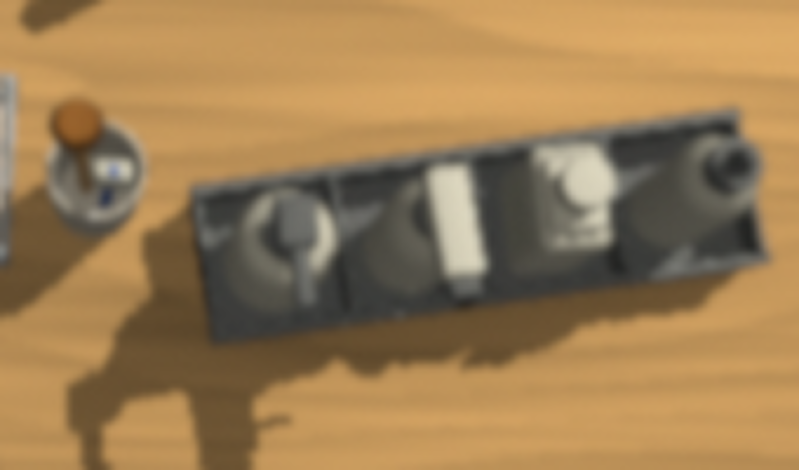

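Left to right in the bays: pump (290,230), trigger (455,220), flat (580,195) and nozzle (735,165). All are upright and the pot hasn't moved. Handing in.

```bash
python3 -c "
from workcell import ticket
print(ticket.job_done())"
```

```text
the job is handed in; nothing more can be done
None
```

The four bottles stand upright in the organiser bays in their original left-to-right order (pump, trigger, flat, nozzle), the brush pot is where it was, and the job was handed in at about 42 s; the gripper's pads sat about 35 mm further back than specified, so the nozzle bottle was first gripped by its cone, set back down and regripped by its cap.

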